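Set up a bottle photograph: stand the colour plate, raise the camera stick

TASK

Set up a stock photograph in the bottle store: stand the flat colour plate upright on one of its thin edges in the middle of the yellow taped square and let go of it. Then squeeze the red release button in the grip of the camera mast, pull the stick straight up past its first stop to its second stop (fully out), and finish while still holding it there with the button squeezed in. Leave the bottle, the jar and the small carton where they stand, and the plate standing.

Things in the scene. Friction and masses are not known exactly. Their poses are not given: they have to be found in the camera images.
- plate_mid (a point): centre of the loose colour plate, a rigid white slab 90 x 64 x 22 mm (own x, y, z), about 0.14 kg, coloured patches on its +z face. It starts lying flat (z up), centred on the smaller wooden rest, its centre 47 mm above the bench. Stood up (its z axis level), its centre is 45 mm above the bench on a 64 x 22 edge, or 32 mm on a 90 x 22 edge.
- rest: fixed pale wooden block under the plate, 50 x 36 x 36 mm (x, y, z), origin at the centre of its underside, on the bench; its axes are parallel to those of the lying plate.
- square: square of yellow tape on the bench, 132 mm outside and 108 mm inside, flat (0.6 mm, cannot be felt); origin at its centre on the bench, z up. The plate's centre belongs over its centre, any way round.
- grip_mid (a point): centre of the black rubber grip, topmost part of the mast's sliding stick; z up. A block 30 x 36 x 50 mm (x, y, z); the red button (20 mm wide, 30 high, same height) stands 5 mm out of its +y face: 41 mm wide over it, 36 mm when squeezed flush. The point is 190 mm above the bench with the stick in, 310 mm at the second stop.
- mast: fixed camera mast: steel foot 120 mm across and 18 mm high, black tube 32 mm across with a 42 mm collar whose top is 155 mm above the bench; origin under the centre of the foot. The stick slides straight up out of it; x, y axes are parallel to those of the grip.
- stick (a joint): how far the stick is drawn up, in m: 0 in, first stop 0.060, second stop and end of travel 0.120. Locked at each (3 mm of play) unless the button is squeezed; then it slides freely (about 5 N to lift) and sinks under its own weight if not held. A yellow band on its tube comes clear of the collar at the first stop, a green one at the second.
- release (a joint): travel of the red button, in m: 0 out, 0.005 squeezed flush (spring 4 N rising to 8 N, no latching). It unlocks beyond 0.0036. Squeezing the grip between two fingers along its y axis presses it.
- camera_mid (a point): centre of the small grey camera (44 x 32 x 34 mm, lens 12 mm out to +y) that rides with the stick on a flat arm: 62 mm to +x of the grip's centre and 49 mm below it.
- bottle_mid (a point): bystander: half-way up a loose green glass bottle, 66 mm across, 200 mm high, standing beyond the taped square.
- jar_mid (a point): bystander: half-way up a loose amber jar, 60 mm across, 85 mm high.
- carton_mid (a point): bystander: centre of a small loose cardboard carton, 90 x 60 x 50 mm.
Things that resemble listed ones, but are neither listed nor needed, are in the scene too. Of the things that look like the mast, the middle-sized one is meant.

How it is judged:
On the way, in this order (a step that is already met when the one before it is completed fails the run):
1. the plate stands upright on a thin edge in the taped square, let go (angle between the z axis of plate_mid and the z axis of square, either way round above 1.49 rad and horizontal distance between plate_mid and square below 0.035 m and height (world z) of plate_mid between 0.027 and 0.05 m and (angle between the x axis of plate_mid and the z axis of square, either way round below 0.08 rad or angle between the y axis of plate_mid and the z axis of square, either way round below 0.08 rad) and contact force between the fingers and plate below 0.2 N and linear speed of plate below 0.02 m/s), for 0.3 s.
2. the red button is squeezed while the stick is still in (value of joint release above 0.0036 m and value of joint stick below 0.01 m), for 0.05 s.
3. the stick is drawn past the first stop (value of joint stick above 0.065 m and value of joint release above 0.003 m).
At the end, for the whole second after the job is handed in: Plate on a thin edge within 0.08 rad of upright, centre within 35 mm of the square's centre, not touched; stick out at least 113 mm, the fingers pressing the grip with over 4 N and the button squeezed over 3.6 mm, so that the latch carries nothing (angle between the z axis of plate_mid and the z axis of square, either way round above 1.49 rad and horizontal distance between plate_mid and square below 0.035 m and height (world z) of plate_mid between 0.027 and 0.05 m and (angle between the x axis of plate_mid and the z axis of square, either way round below 0.08 rad or angle between the y axis of plate_mid and the z axis of square, either way round below 0.08 rad) and value of joint stick above 0.113 m and value of joint release above 0.0036 m and contact force between the fingers and stick above 4 N and contact force between the fingers and plate below 0.2 N); the arm keeps its last pose, push and grip.
It fails at once if the bottle is tipped or pushed more than 25 mm (distance of bottle_mid from where it was at the start of the episode above 0.025 m or angle between bottle_mid's own z axis and vertical above 0.3 rad).
It fails at once if the jar is tipped or pushed more than 25 mm (distance of jar_mid from where it was at the start of the episode above 0.025 m or angle between jar_mid's own z axis and vertical above 0.3 rad).
It fails at once if the carton is tipped or pushed more than 25 mm (distance of carton_mid from where it was at the start of the episode above 0.025 m or angle between carton_mid's own z axis and vertical above 0.3 rad).
It also fails if it takes over 58 s, if anything falls off the work surface, if the arm or the gripper's body presses on something with over 40 N, if the wrist force passes 120 N, or if a joint passes its speed limit or range.

ROBOT

A 7-joint arm with a two-finger parallel gripper is mounted at the origin on the work surface. World frame = base frame: x ahead of the robot, y to its left, z up, the work surface at z = 0. Lengths are in m, angles in rad, forces in N, time in s.
With the tool pointing down it reaches from about 0.4 to 0.85 m from the base axis. Payload 10.4 kg.
Tool frame: the origin (TCP) lies midway between the tips of the shut fingers; the grasp point (between the pads) lies 19 mm behind it (r.grasp_offset is the distance from the TCP to the grasp point, in m); x points along the fingers, y is the direction in which the jaws open and shut, and the axes are right-handed (so a half turn about x gives the same grasp; the last joint's range is limited). The gripper opens to 87 mm and grips with 3 to 60 N. Pads are 19 mm wide; open, the fingers measure 117 mm over their backs; the gripper's body (75 mm by 190 mm) begins 51 mm behind the grasp point.
Start: joints at [1.208, 0.332, -0.065, 1.46, 0.022, 1.35, -0.088], TCP at [0.208, -0.589, 0.223] pointing down, gripper open.
Joint ranges: [-2.6, 2.6], [-0.5, 2.12], [-1.47, 1.34], [0.16, 2.42], [-1.27, 4.41], [0.06, 2.06], [-2.6, 2.6]. Speed limits (rad/s): [2.22, 2.22, 2.79, 2.79, 3.14, 3.14, 3.14].

INTERFACE

Orientations are given as a unit quaternion [x, y, z, w].
In Python, from bench import r, vision, close_job gives the robot as it stands. The module is installed in compiled form; this text tells all that it offers.
- The arm moves only by the shell command python3 -m pendant 'ROWS' [OPENING] [FORCE]. ROWS is text: rows parted by semicolons, each of 6 numbers parted by spaces: the shift along the tool's x, y, z in units of 0.25 m (1.0 is 0.25 m), then the turn, a rotation vector about the tool's x, y, z in units of 1.5 rad (1.0 is 1.5 rad). A call has 1 to 8 rows; each row is the pose to reach, as a shift and turn from the pose commanded when the call began, along the tool's axes at that moment; what a row does not reach only later rows make up. A row lasts 1/10 s, in which the tool goes at most 50 mm and 8.59 degrees, less where a joint would pass 70% of its speed; a pose out of reach is approached as far as the arm can. A call with a number of a shift or a turn outside -1 to 1 is refused whole. A call with a gripper value outside its range is refused whole. OPENING is the gripper command: -1 is shut, 1 is fully open, values between are in proportion, set as the call begins (- or left out, the last holds). The fingers move at their own pace and stop on an object; FORCE is the grip in N (left out, the last holds). Time passes only in rows, so rows that repeat a pose let the fingers close. It gives the time, the measured TCP pose, the force and the opening at its end, in the units of the state.
- r.read_state(): the state, without advancing time (a new reading comes with each control period).
- vision.camera(name): name is "side" or "top"; returns (picture, depth): 480x640x3 uint8, blue, green, red; 480x640 float32, m along the optical axis (not along the pixel's ray), 0 where there is no reading.
- vision.get_calibration(name): a dict with "camera_matrix" (3x3 intrinsics, pixels), "rvec" (rotation vector, rad) and "tvec" (3), from world to camera coordinates, as OpenCV has them. Camera axes: x right, y down, z forward; pixel columns grow to the right and rows downward; lengths in m; the calibration is good to about 2 mm. A picture is of the moment at which its call begins. get_calibration takes no time and is no camera call.
- close_job(): hands the job in, once; it reports no verdict.
The state is a dict: "time": time; "joint_positions": joint angles; "joint_vel": joint speeds; "joint_torque": joint torques, N m; "ee_pos": TCP position; "eef_rot": TCP orientation; "ft_force": force on the tool from outside, world axes, zero at the start; "torque": the same for the moment, N m; "width": finger opening in m.
Only numpy, scipy, OpenCV 4.12 (cv2) and the standard library are available. Lean on these libraries where they do the work, as an engineer would, in place of code of your own. Each camera call takes 0.05 s, during which the arm holds its last target. There are 200 camera calls.

## Working session

There is one attempt and no reset: what is moved stays moved. The work goes in short steps, Python scripts to look and compute and a shell command to move; the robot and the scene stay as the last step left them, time stands still between calls to the robot, and variables do not carry over. Pictures are saved under pics/ and viewed, about 8 in all and at most 12, crops included, and the job is handed in when it is done.

```bash
mkdir -p pics; cat > h.py <<'E'
import numpy as np, cv2
from bench import r, vision
def cam(n):
    c=vision.get_calibration(n); K=np.array(c["camera_matrix"]);R=cv2.Rodrigues(np.array(c["rvec"],float))[0];t=np.array(c["tvec"],float).ravel()
    return K,R,t
def onplane(n,uv,z):
    K,R,t=cam(n); o=-R.T@t; d=R.T@np.linalg.inv(K)@np.array([uv[0],uv[1],1.]); return o+d*(z-o[2])/d[2]
def pts(n,depth):
    K,R,t=cam(n); v,u=np.mgrid[:480,:640]
    p=np.stack([(u-K[0,2])/K[0,0]*depth,(v-K[1,2])/K[1,1]*depth,depth],-1)
    return (p-t)@R
def proj(n,P):
    K,R,t=cam(n); q=K@(R@np.array(P,float)+t); return q[:2]/q[2]
E
python3 - <<'E'
from h import *
for n in("top","side"):
    i,d=vision.camera(n); cv2.imwrite(f"pics/{n}0.png",i); np.savez(f"pics/{n}0.npz",i=i,d=d)
    K,R,t=cam(n); print(n,(-R.T@t).round(3),R[2].round(2),K[0,0])
s=r.read_state(); print({k:np.round(v,3) for k,v in s.items()}, r.grasp_offset)
E
```

```text
top [0.308 0.012 1.235] [ 0.19 -0.01 -0.98] 504.7785434407142
side [0.29  0.85  0.978] [ 0.19 -0.7  -0.69] 515.8944240612938
{'time': np.float64(0.1), 'joint_positions': array([ 1.208,  0.333, -0.065,  1.461,  0.022,  1.35 , -0.088]), 'joint_vel': array([ 0.   , -0.002,  0.002, -0.002,  0.   , -0.001, -0.001]), 'joint_torque': array([ 1.0000e-03, -6.2454e+01,  2.4000e-02, -3.9072e+01, -6.1000e-02,
        3.6000e-02,  0.0000e+00]), 'ee_pos': array([ 0.208, -0.589,  0.222]), 'eef_rot': array([-0.697, -0.12 ,  0.697, -0.119]), 'ft_force': array([-0.351,  0.994,  0.105]), 'torque': array([-0.06 , -0.002,  0.053]), 'width': np.float64(0.087)} 0.0187
```

View pics/top0.png

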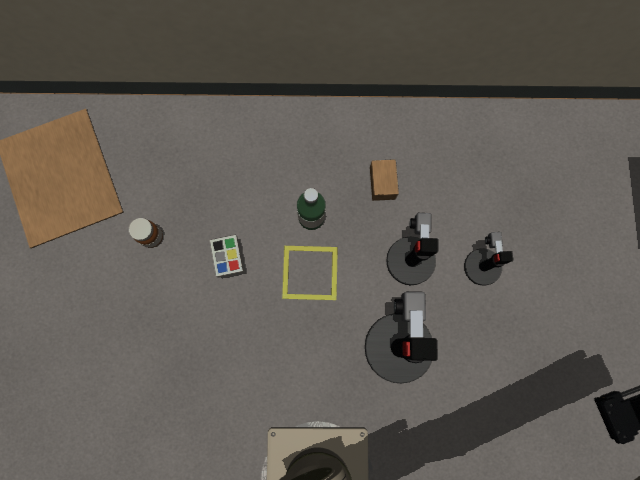

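View pics/side0.png

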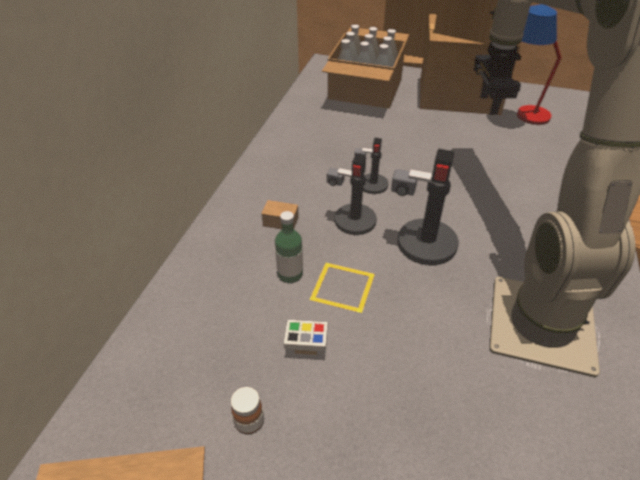

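Top view: the candidates for the mast are the foot at (400,347), which is the large one, (411,260), the middle one, and (484,266), the small one. I choose (411,260): it is about 49 px across, which matches 120 mm. Its grip is at (427,247), with the red button on the left (world +y). The plate is at (226,256), the tape at (310,273), the bottle at (311,207), the jar at (144,231) and the carton at (384,179).

```bash
python3 - <<'E'
from h import *
T=np.load("pics/top0.npz");i,d=T["i"],T["d"];P=pts("top",d)
hsv=cv2.cvtColor(i,cv2.COLOR_BGR2HSV)
# square
m=cv2.inRange(hsv,(22,120,100),(38,255,255)); m[:, :275]=0; m[:,345:]=0
c=np.argwhere(m>0)[:,::-1].astype(np.float32); 
w=np.array([onplane("top",p,0.0)[:2] for p in c],np.float32); print("sq",cv2.minAreaRect(w))
# plate by height
m=((P[...,2]>.045)&(P[...,2]<.075)); m[:,:195]=0;m[:,260:]=0
c=np.argwhere(m)[:,::-1]; w=np.array([onplane("top",p,0.058)[:2] for p in c],np.float32); print("plate",cv2.minAreaRect(w),len(c))
def reg(u0,u1,v0,v1,z0,z1,zp=None):
    m=np.zeros((480,640),bool); m[v0:v1,u0:u1]=1; m&=(P[...,2]>z0)&(P[...,2]<z1)
    q=P[m]; return q,m
q,m=reg(380,442,205,290,.19,.24); print("grip z",np.median(q[:,2]),len(q),cv2.minAreaRect(q[:,:2].astype(np.float32)))
q,m=reg(380,442,225,290,.010,.03); print("foot",cv2.minEnclosingCircle(q[:,:2].astype(np.float32)),len(q))
q,m=reg(380,445,205,245,.12,.185); print("cam/arm",cv2.minAreaRect(q[:,:2].astype(np.float32)),np.median(q,0))
red=(cv2.inRange(hsv,(0,130,70),(8,255,255))>0); q,m=reg(405,440,230,262,.1,.25); print("red",np.median(P[m&red],0))
for n,b in(("bottle",(290,330,180,232)),("jar",(125,165,212,250)),("carton",(366,402,152,205))):
    q,m=reg(*b,.03,.3); print(n,q.min(0).round(3),q.max(0).round(3))
big=i[195:355,360:520]; 
S=np.load("pics/side0.npz")["i"][130:250,310:410]
cv2.imwrite("pics/c1.png",np.hstack([cv2.resize(big,(480,480),interpolation=2),cv2.resize(S,(300,360),interpolation=2)[:360].copy() if 0 else cv2.resize(S,(300,480),interpolation=2)]))
E
```

```text
sq ((0.4795082211494446, 0.019985519349575043), (0.1305534541606903, 0.1317119151353836), 89.95994567871094)
plate ((0.5099367499351501, 0.2165447473526001), (0.09171145409345627, 0.06539982557296753), 12.123988151550293) 1055
grip z 0.214851373170249 332 ((0.5088821053504944, -0.2260347455739975), (0.04282277822494507, 0.03014766052365303), 88.33191680908203)
foot ((0.5067572593688965, -0.23144559562206268), 0.06366667151451111) 1415
cam/arm ((0.5545836687088013, -0.22411736845970154), (0.045509010553359985, 0.07596036046743393), 88.21624755859375) [ 0.56643139 -0.22460983  0.15897365]
red [ 0.50961001 -0.2068374   0.20525229]
bottle [ 0.585 -0.015  0.03 ] [0.647 0.05  0.207]
jar [0.537 0.384 0.03 ] [0.595 0.441 0.092]
carton [ 0.664 -0.195  0.03 ] [ 0.758 -0.13   0.06 ]
```

View pics/c1.png

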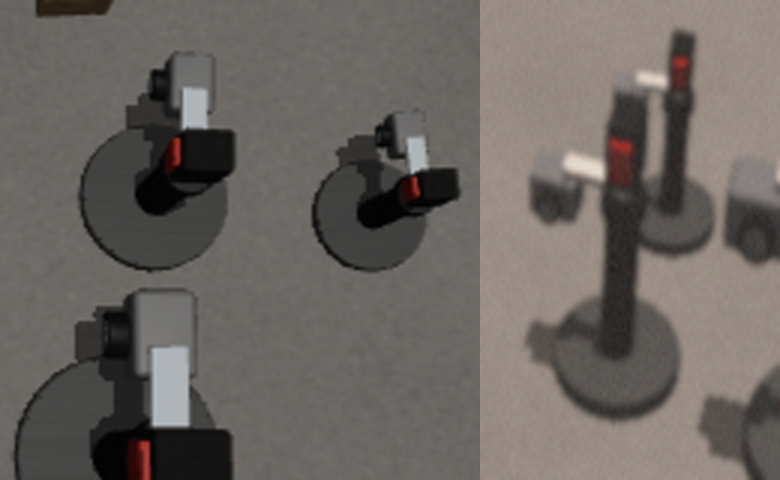

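The crop confirms it: the middle mast has its grip at about (0.508, -0.228) with near-zero yaw, the button faces +y and the camera is at +x. The plate is at (0.510, 0.217), yaw 12°.

My plan is to grasp the plate across its 64 mm with the tool leaning inward. I then swing the tool outward to stand the plate on its 64×22 edge, since the bottle is behind the square. First I lift clear of the masts.

```bash
cat >> h.py <<'E'
from scipy.spatial.transform import Rotation as Ro
def orient(az,tilt,flip=1):
    "tool x points down, tilted by tilt (rad) towards heading az; jaws level, across az"
    a=np.array([np.sin(tilt)*np.cos(az),np.sin(tilt)*np.sin(az),-np.cos(tilt)]); b=flip*np.array([-np.sin(az),np.cos(az),0])
    return Ro.from_matrix(np.c_[a,b,np.cross(a,b)])
def row(p,R,grasp=True):
    s=r.read_state(); R0=Ro.from_quat(s["eef_rot"]); p=np.array(p,float)
    if grasp: p=p+R.apply([r.grasp_offset,0,0])
    sh=R0.inv().apply(p-s["ee_pos"])/.25; tu=(R0.inv()*R).as_rotvec()/1.5
    print("row",*sh.round(3),*tu.round(3))
def st():
    s=r.read_state(); R=Ro.from_quat(s["eef_rot"]).as_matrix()
    print("t",round(float(s["time"]),2),"tcp",s["ee_pos"].round(4),"x",R[:,0].round(3),"y",R[:,1].round(3),"q",s["joint_positions"].round(2),"F",s["ft_force"].round(1),"w",round(float(s["width"]),4))
E
python3 -m pendant '-1 0 0 0 0 0;-1 0 0 0 0 0;-1 0 0 0 0 0;-1 0 0 0 0 0;-1 0 0 0 0 0;-1 0 0 0 0 0' 1
python3 - <<'E'
from h import *
st()
for f in (1,-1):
    row([.35,-.40,.45],orient(np.radians(-40),0,f)); row([.5,.1,.45],orient(np.radians(12),0,f))
E
```

```text
time: 0.7
ee_pos: [0.2086, -0.5899, 0.48]
eef_rot: [0.698, 0.116, -0.696, 0.123]
ft_force: [1.1, 0.0, -0.6]
width: 0.0873
t 0.7 tcp [ 0.2086 -0.5899  0.48  ] x [ 0.004 -0.01  -1.   ] y [ 0.333 -0.943  0.011] q [ 1.18  0.35 -0.04  0.9   0.02  1.88 -0.08] F [ 1.1  0.  -0.6] w 0.0873
row 0.19 -0.53 -0.786 -1.402 0.007 -0.005
row 0.173 -2.216 -2.018 -2.008 0.011 -0.002
row 0.19 -0.53 -0.786 0.692 -0.004 -0.006
row 0.173 -2.216 -2.018 0.087 -0.001 -0.007
```

```bash
python3 -m pendant '0 -0.8 -0.72 0.03 0 0;0 -0.8 -0.72 0.03 0 0;0 -0.8 -0.72 0.03 0 0;0 -0.8 -0.72 0.03 0 0;0 -0.8 -0.72 0.03 0 0;0 -0.8 -0.72 0.03 0 0' | head -2
python3 -m pendant '0 -0.8 -0.72 0.03 0 0;0 -0.8 -0.72 0.03 0 0;0 -0.8 -0.72 0.03 0 0;0 -0.8 -0.72 0.03 0 0;0 -0.8 -0.72 0.03 0 0;0 -0.8 -0.72 0.03 0 0' | head -2
python3 - <<'E'
from h import *
st()
for t in (-40,-50,-60):
    a=np.radians(t); R=orient(np.radians(12),a,-1); x=R.apply([1,0,0])
    p=np.array([.51,.2165,.047]); print(t); row(p-.15*x,R)
E
```

```text
time: 1.3
ee_pos: [0.3135, -0.3362, 0.4732]
time: 1.9
ee_pos: [0.4265, -0.092, 0.4725]
t 1.9 tcp [ 0.4265 -0.092   0.4725] x [ 0.  0. -1.] y [ 0.253 -0.967 -0.   ] q [ 0.71 -0.07 -0.54  1.39 -0.04  1.81 -1.16] F [-0.5 -1.2  0.1] w 0.0871
-40
row 1.3 -1.093 -0.972 0.03 -0.466 -0.011
-50
row 1.365 -1.09 -1.037 0.029 -0.582 -0.013
-60
row 1.44 -1.087 -1.089 0.028 -0.698 -0.016
```

```bash
python3 -m pendant '0.2 -1 -0.9 0.03 -0.4 -0.01;0.2 -1 -0.9 0.03 -0.58 -0.01;0.2 -1 -0.9 0.03 -0.58 -0.01;0.2 -1 -0.9 0.03 -0.58 -0.01;0.2 -1 -0.9 0.03 -0.58 -0.01;0.2 -1 -0.9 0.03 -0.58 -0.01;0.2 -1 -0.9 0.03 -0.58 -0.01;0.2 -1 -0.9 0.03 -0.58 -0.01' | head -2
python3 - <<'E'
from h import *
st()
R=orient(np.radians(12),np.radians(-50),-1); x=R.apply([1,0,0])
p=np.array([.51+.0147,.2165+.003,.047]); row(p-.12*x,R); row(p,R)
E
```

```text
time: 2.7
ee_pos: [0.4876, 0.0232, 0.3887]
t 2.7 tcp [0.4876 0.0232 0.3887] x [-0.418 -0.048 -0.907] y [ 0.213 -0.976 -0.047] q [-0.48  0.35  0.49  1.21 -0.12  2.05 -1.36] F [ 1.2 -0.7 -2.8] w 0.087
row 0.775 -0.681 -1.042 0.022 -0.294 0.023
row 1.208 -0.669 -0.837 0.022 -0.294 0.023
```

```bash
python3 -m pendant '0.77 -0.68 -1 0.02 0 0.02;0.77 -0.68 -1 0.02 0 0.02;0.77 -0.68 -1 0.02 0 0.02;0.77 -0.68 -1 0.02 0 0.02;0.77 -0.68 -1 0.02 -0.1 0.02;0.77 -0.68 -1 0.02 -0.2 0.02;0.77 -0.68 -1 0.02 -0.3 0.02;0.77 -0.68 -1 0.02 -0.3 0.02' | head -2
python3 - <<'E'
from h import *
st()
R=orient(np.radians(12),np.radians(-50),-1); x=R.apply([1,0,0])
p=np.array([.51+.0147,.2165+.003,.047]); row(p-.12*x,R); row(p,R)
E
```

```text
time: 3.5
ee_pos: [0.581, 0.2297, 0.1682]
t 3.5 tcp [0.581  0.2297 0.1682] x [-0.62  -0.078 -0.781] y [ 0.203 -0.977 -0.063] q [-0.44  0.92  0.18  0.84 -0.27  2.05 -1.67] F [-1.5  3.8 -2.2] w 0.0869
row 0.125 0.007 -0.203 0.028 -0.134 0.032
row 0.595 0.028 -0.107 0.028 -0.134 0.032
```

```bash
python3 -m pendant '0.3 0.015 -0.2 0.03 -0.13 0.03;0.3 0.015 -0.2 0.03 -0.13 0.03;0.3 0.015 -0.2 0.03 -0.13 0.03;0.3 0.015 -0.2 0.03 -0.13 0.03' | head -2
python3 - <<'E'
from h import *
st()
for t in(-42,-46,-50):
    R=orient(np.radians(12),np.radians(t),-1); x=R.apply([1,0,0])
    p=np.array([.51+.0147,.2165+.003,.047]);  row(p,R)
E
```

```text
time: 3.9
ee_pos: [0.5672, 0.208, 0.0759]
t 3.9 tcp [0.5672 0.208  0.0759] x [-0.719 -0.142 -0.68 ] y [ 0.172 -0.985  0.024] q [-0.38  1.07  0.05  0.82 -0.17  2.06 -1.76] F [ 0.8 -0.8  0.8] w 0.0873
row 0.269 -0.077 0.018 -0.029 0.06 0.006
row 0.269 -0.077 0.024 -0.028 0.013 0.007
row 0.269 -0.077 0.029 -0.028 -0.033 0.008
```

```bash
python3 -m pendant '0 -0.077 0.02 -0.03 0.01 0.007;0 -0.077 0.02 -0.03 0.01 0.007;0 -0.077 0.02 -0.03 0.01 0.007' | head -2
python3 - <<'E'
from h import *
st()
for t in(-42,-46,-50):
    R=orient(np.radians(12),np.radians(t),-1); x=R.apply([1,0,0])
    p=np.array([.51+.0147,.2165+.003,.047]);  row(p,R)
i,d=vision.camera("top"); i2,d2=vision.camera("side")
cv2.imwrite("pics/g1.png",np.hstack([cv2.resize(i[180:320,140:320],(514,400)),cv2.resize(i2[260:400,240:360],(286,400))]))
E
```

```text
time: 4.2
ee_pos: [0.5623, 0.2263, 0.0836]
t 4.2 tcp [0.5623 0.2263 0.0836] x [-0.7   -0.153 -0.697] y [ 0.21  -0.978  0.004] q [-0.4   1.05  0.04  0.84 -0.16  2.04 -1.75] F [-0.1  0.3  1. ] w 0.0868
row 0.286 -0.006 -0.003 -0.001 0.044 -0.003
row 0.286 -0.006 0.002 -0.001 -0.002 -0.003
row 0.286 -0.006 0.007 -0.001 -0.049 -0.003
```

View pics/g1.png

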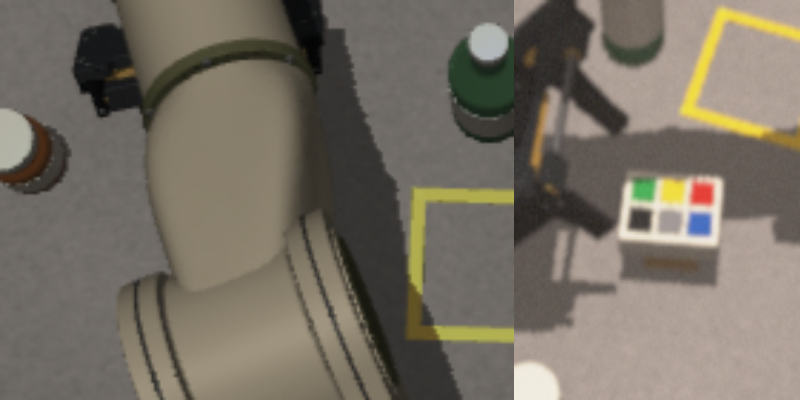

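The side crop shows the two open fingers level with the plate's far end, one beyond each side of it (crop pixels (620,125) and (610,230)), so they will straddle it. I advance and close.

```bash
python3 -m pendant '0.15 -0.006 0 0 0 0;0.286 -0.006 0 0 0 0;0.286 -0.006 0 0 0 0;0.286 -0.006 0 0 0 0'
python3 -m pendant '0 0 0 0 0 0;0 0 0 0 0 0;0 0 0 0 0 0;0 0 0 0 0 0;0 0 0 0 0 0;0 0 0 0 0 0;0 0 0 0 0 0' -1 20
python3 - <<'E'
from h import *
st()
E
```

```text
time: 4.7
ee_pos: [0.5116, 0.2159, 0.033]
eef_rot: [-0.373, -0.038, 0.922, -0.098]
ft_force: [0.5, -0.1, 1.6]
width: 0.0869
time: 5.4
ee_pos: [0.5116, 0.2168, 0.0327]
eef_rot: [-0.373, -0.039, 0.922, -0.098]
ft_force: [2.5, 1.8, 2.7]
width: 0.0641
t 5.4 tcp [0.5116 0.2168 0.0327] x [-0.702 -0.152 -0.696] y [ 0.209 -0.978  0.002] q [-0.41  0.98  0.02  1.09 -0.15  1.87 -1.74] F [2.5 1.8 2.7] w 0.0641
```

```bash
python3 -m pendant '-0.4 0 0.41 0 0 0;-0.55 0 0.57 0 0.0 0;-0.55 0 0.57 0 0.1 0;-0.55 0 0.57 0 0.2 0;-0.55 0 0.57 0 0.4 0;-0.55 0 0.57 0 0.6 0;-0.55 0 0.57 0 0.6 0;-0.55 0 0.57 0 0.6 0'|head -2
python3 - <<'E'
from h import *
st()
for t in(30,44):
  for az in (5,12):
    R=orient(np.radians(az),np.radians(t),-1)
    row([.47,.02,.14],R)
E
```

```text
time: 6.2
ee_pos: [0.511, 0.2168, 0.2312]
t 6.2 tcp [0.511  0.2168 0.2312] x [ 0.099  0.019 -0.995] y [ 0.21  -0.978  0.002] q [-0.51  0.1   0.01  1.73  0.03  1.22 -1.87] F [ 0.5  0.3 -1.2] w 0.0642
row 0.4 0.739 0.33 0.08 0.282 0.024
row 0.4 0.735 0.33 0.001 0.282 -0.001
row 0.39 0.741 0.314 0.077 0.444 0.034
row 0.39 0.735 0.314 0.002 0.445 -0.001
```

```bash
python3 -m pendant '0.1 0.73 0.32 0 0 0;0.1 0.73 0.32 0 0.1 0;0.1 0.73 0.32 0 0.2 0;0.1 0.73 0.32 0 0.3 0;0.1 0.73 0.32 0 0.44 0;0.1 0.73 0.32 0 0.44 0;0.1 0.73 0.32 0 0.44 0'|head -2
python3 - <<'E'
from h import *
st()
for t in(40,44):
  for az in (5,12):
    R=orient(np.radians(az),np.radians(t),-1)
    row([.478,.02,.08],R)
E
```

```text
time: 6.9
ee_pos: [0.4867, 0.0198, 0.2201]
t 6.9 tcp [0.4867 0.0198 0.2201] x [ 0.653  0.141 -0.744] y [ 0.21  -0.978 -0.001] q [-0.28 -0.5   0.17  2.42  0.01  0.49 -1.47] F [-0.1  0.1 -2.3] w 0.0638
row 0.469 -0.002 0.403 0.062 -0.022 0.055
row 0.469 -0.008 0.402 0.001 -0.023 0.002
row 0.469 -0.001 0.398 0.06 0.024 0.057
row 0.469 -0.008 0.397 0.001 0.024 0.002
```

```bash
python3 - <<'E'
from h import *
for az in (-10,-25,-40):
    R=orient(np.radians(az),np.radians(44),-1)
    row([.478,.02,.16],R);row([.478,.02,.11],R)
E
```

```text
row 0.228 0.012 0.186 0.188 0.024 0.176
row 0.377 0.012 0.32 0.188 0.024 0.176
row 0.224 0.023 0.191 0.316 0.023 0.295
row 0.373 0.024 0.325 0.316 0.023 0.295
row 0.218 0.033 0.198 0.443 0.023 0.414
row 0.366 0.033 0.332 0.443 0.023 0.414
```

```bash
python3 -m pendant '0.1 0.01 0.08 0.1 0.02 0.09;0.15 0.02 0.1 0.2 0.02 0.18;0.22 0.03 0.19 0.316 0.023 0.295;0.22 0.03 0.19 0.443 0.023 0.414;0.22 0.03 0.19 0.443 0.023 0.414;0.22 0.03 0.19 0.443 0.023 0.414;0.22 0.03 0.19 0.443 0.023 0.414'|head -2
python3 - <<'E'
from h import *
st()
R=orient(np.radians(-40),np.radians(44),-1)
row([.478,.02,.11],R);row([.478,.02,.064],R)
E
```

```text
time: 7.6
ee_pos: [0.5043, 0.019, 0.1765]
t 7.6 tcp [0.5043 0.019  0.1765] x [ 0.682 -0.081 -0.727] y [-0.095 -0.995  0.022] q [ 0.81 -0.5  -0.93  2.42 -0.55  0.33 -1.41] F [ 0.1 -0.4 -0.9] w 0.0639
row 0.19 0.028 0.265 0.3 0.003 0.267
row 0.324 0.024 0.391 0.3 0.003 0.267
```

```bash
python3 -m pendant '0.06 0.03 0.08 0.15 0 0.13;0.06 0.03 0.08 0.3 0 0.27;0.06 0.03 0.08 0.3 0 0.27;0.06 0.03 0.08 0.3 0 0.27;0.06 0.03 0.08 0.3 0 0.27'|head -2
python3 - <<'E'
from h import *
st()
R=orient(np.radians(-40),np.radians(44),-1)
row([.478,.02,.11],R);row([.478,.02,.064],R)
E
```

```text
time: 8.1
ee_pos: [0.4979, 0.0102, 0.1516]
t 8.1 tcp [0.4979 0.0102 0.1516] x [ 0.598 -0.309 -0.74 ] y [-0.441 -0.897  0.018] q [ 0.98 -0.5  -1.27  2.35  0.15  0.43 -2.52] F [-0.4  0.3 -1.9] w 0.064
row 0.137 0.008 0.177 0.125 0.019 0.101
row 0.274 0.005 0.3 0.125 0.019 0.101
```

```bash
python3 -m pendant '0.14 0.005 0.18 0.02 0.01 0.01;0.14 0.005 0.18 0.02 0.01 0.01;0.2 0.005 0.23 0.02 0.015 0.01;0.2 0.005 0.23 0.02 0.015 0.01'|head -2
python3 - <<'E'
from h import *
st()
s=r.read_state()
for az in(-28,-33):
  for t in(38,44):
    R=orient(np.radians(az),np.radians(t),-1)
    row([.478,.02,.064],R)
E
```

```text
time: 8.5
ee_pos: [0.4903, 0.0018, 0.0957]
t 8.5 tcp [0.4903 0.0018 0.0957] x [ 0.598 -0.298 -0.744] y [-0.45  -0.893 -0.004] q [ 1.17 -0.5  -1.47  2.42  0.17  0.27 -2.6 ] F [ 0.5  0.4 -1.7] w 0.0637
row 0.118 -0.041 0.147 0.01 -0.046 0.011
row 0.118 -0.041 0.139 0.009 0.024 0.012
row 0.118 -0.037 0.147 0.054 -0.045 0.049
row 0.118 -0.037 0.139 0.051 0.024 0.052
```

```bash
python3 - <<'E'
from h import *
from scipy.optimize import least_squares
D=[([.2086,-.5899,.48],[.004,-.01,-1],.90),([.4265,-.092,.4725],[0,0,-1],1.39),([.4876,.0232,.3887],[-.418,-.048,-.907],1.21),([.581,.2297,.1682],[-.62,-.078,-.781],.84),([.5672,.208,.0759],[-.719,-.142,-.68],.82),([.5116,.2168,.0327],[-.702,-.152,-.696],1.09),([.511,.2168,.2312],[.099,.019,-.995],1.73),([.4867,.0198,.2201],[.653,.141,-.744],2.42),([.5043,.019,.1765],[.682,-.081,-.727],2.42),([.4979,.0102,.1516],[.598,-.309,-.74],2.35),([.208,-.589,.2225],[0,0,-1],1.46)]
P=np.array([d[0] for d in D]);X=np.array([d[1] for d in D]);q=np.array([d[2] for d in D])
def f(v):
    h,L1,L2,Lt,o=v; W=P-Lt*X; W[:,2]-=h
    return np.linalg.norm(W,axis=1)-np.sqrt(np.maximum(1e-6,L1**2+L2**2+2*L1*L2*np.cos(q+o)))
s=least_squares(f,[.3,.42,.45,.3,0]);print(s.x.round(3),(s.fun*1000).round(1))
h,L1,L2,Lt,o=s.x; dm=np.sqrt(L1**2+L2**2+2*L1*L2*np.cos(2.42+o)); print("dmin",dm)
for az in(0,12,-20,-30,35):
  for t in(15,20,25,30,35,40,44):
    x=orient(np.radians(az),np.radians(t)).apply([1,0,0]); W=np.array([.485,.02,.062])+.0187*x-Lt*x; print(az,t,round(np.linalg.norm(W-[0,0,h])-dm,3),end='; ')
  print()
E
```

```text
[0.257 0.418 0.508 0.33  0.017] [ 1.4 -9.8  1.9  0.3 -1.7  0.8  5.5 12.9 -5.5 -9.7  3.8]
dmin 0.3303406261500661
0 15 0.088; 0 20 0.061; 0 25 0.034; 0 30 0.008; 0 35 -0.017; 0 40 -0.041; 0 44 -0.059; 
12 15 0.089; 12 20 0.063; 12 25 0.037; 12 30 0.011; 12 35 -0.014; 12 40 -0.037; 12 44 -0.054; 
-20 15 0.095; -20 20 0.071; -20 25 0.047; -20 30 0.024; -20 35 0.003; -20 40 -0.017; -20 44 -0.032; 
-30 15 0.102; -30 20 0.081; -30 25 0.06; -30 30 0.041; -30 35 0.023; -30 40 0.007; -30 44 -0.005; 
35 15 0.103; 35 20 0.081; 35 25 0.061; 35 30 0.041; 35 35 0.023; 35 40 0.007; 35 44 -0.004;
```

The outward tilt is capped by joint 4 (model margin: about 33° at the square). I'll return the plate to its rest, regrip it with about 12° more inward lean, then come back.

```bash
python3 - <<'E'
from h import *
R=orient(np.radians(12),np.radians(20),-1)
row([.49,.05,.20],R)
R=orient(np.radians(0),np.radians(30),-1)
row([.485,.03,.17],R)
E
```

```text
row -0.303 -0.189 -0.181 -0.39 -0.246 -0.231
row -0.197 -0.109 -0.128 -0.254 -0.137 -0.181
```

```bash
python3 -m pendant '-0.2 -0.11 -0.13 -0.1 -0.05 -0.06;-0.3 -0.19 -0.18 -0.2 -0.12 -0.11;-0.3 -0.19 -0.18 -0.3 -0.18 -0.17;-0.3 -0.19 -0.18 -0.39 -0.246 -0.23;-0.3 -0.19 -0.18 -0.39 -0.246 -0.23;-0.3 -0.19 -0.18 -0.39 -0.246 -0.23;-0.3 -0.19 -0.18 -0.39 -0.246 -0.23;-0.3 -0.19 -0.18 -0.39 -0.246 -0.23'|head -2
python3 - <<'E'
from h import *
st()
R=orient(np.radians(12.2),np.radians(-10),-1)
row([.515,.218,.2],R)
E
```

```text
time: 9.3
ee_pos: [0.497, 0.0514, 0.1814]
t 9.3 tcp [0.497  0.0514 0.1814] x [ 0.331  0.073 -0.941] y [ 0.209 -0.978 -0.002] q [ 0.36 -0.15 -0.5   2.11 -0.13  0.83 -1.43] F [-0.1  0.6 -0.8] w 0.0637
row 0.067 -0.637 -0.185 -0.002 -0.347 0.001
```

```bash
python3 -m pendant '0 -0.64 -0.19 0 -0.1 0;0 -0.64 -0.19 0 -0.2 0;0 -0.64 -0.19 0 -0.3 0;0 -0.64 -0.19 0 -0.4 0;0 -0.64 -0.19 0 -0.45 0;0 -0.64 -0.19 0 -0.45 0;0 -0.64 -0.19 0 -0.45 0'|head -2
python3 - <<'E'
from h import *
st()
a=np.array([-.702,-.152,-.696]);b=np.array([.209,-.978,.002]);a/=np.linalg.norm(a)
R=Ro.from_matrix(np.c_[a,b,np.cross(a,b)])
row([.5116,.2168,.0327+.06],R,False);row([.5116,.2168,.0327+.003],R,False)
E
```

```text
time: 10.0
ee_pos: [0.507, 0.2177, 0.1973]
t 10.0 tcp [0.507  0.2177 0.1973] x [-0.311 -0.067 -0.948] y [ 0.205 -0.979  0.002] q [ 0.05  0.53 -0.7   1.38  0.2   1.64 -2.01] F [ 0.2 -0.9 -1.8] w 0.0638
row 0.391 0.007 -0.15 -0.002 -0.318 0.002
row 0.607 0.006 -0.222 -0.002 -0.318 0.002
```

```bash
python3 -m pendant '0.2 0.005 -0.08 0 -0.1 0;0.39 0.007 -0.15 0 -0.2 0;0.39 0.007 -0.15 0 -0.318 0;0.39 0.007 -0.15 0 -0.318 0;0.39 0.007 -0.15 0 -0.318 0'|head -2
python3 - <<'E'
from h import *
st()
a=np.array([-.702,-.152,-.696]);b=np.array([.209,-.978,.002]);a/=np.linalg.norm(a)
R=Ro.from_matrix(np.c_[a,b,np.cross(a,b)])
row([.5116,.2168,.0327+.001],R,False)
E
```

```text
time: 10.5
ee_pos: [0.5118, 0.2158, 0.0926]
t 10.5 tcp [0.5118 0.2158 0.0926] x [-0.704 -0.148 -0.695] y [ 0.204 -0.979  0.002] q [-0.09  0.99 -0.6   1.04  0.19  1.98 -2.01] F [ 0.2 -0.6 -0.9] w 0.0635
row 0.164 -0.005 -0.169 -0.002 0.001 0.002
```

Lower it onto the rest, open a little, turn the tool about the grasp point and regrip.

```bash
python3 -m pendant '0.12 -0.004 -0.125 0 0 0;0.164 -0.005 -0.169 0 0 0;0.164 -0.005 -0.169 0 0 0;0.164 -0.005 -0.169 0 0 0'|head -4
python3 -m pendant '0 0 0 0 0 0;0 0 0 0 0 0;0 0 0 0 0 0;0 0 0 0 0 0' 0.75|tail -2
python3 - <<'E'
from h import *
st()
s=r.read_state(); g=s["ee_pos"]-Ro.from_quat(s["eef_rot"]).apply([r.grasp_offset,0,0]); print(g)
for t in(-58,-62):
  R=orient(np.radians(12),np.radians(t),-1); row([.5247,.2195,.047],R)
E
```

```text
time: 10.9
ee_pos: [0.5124, 0.2171, 0.0373]
eef_rot: [-0.374, -0.039, 0.922, -0.096]
ft_force: [0.3, 0.2, -1.0]
ft_force: [-1.1, 0.0, -0.8]
width: 0.0759
t 11.3 tcp [0.5121 0.2171 0.0354] x [-0.703 -0.148 -0.695] y [ 0.206 -0.979  0.   ] q [-0.1   1.05 -0.58  1.06  0.22  1.91 -2.  ] F [-1.1  0.  -0.8] w 0.0759
[0.52523425 0.21987943 0.0483612 ]
row 0.004 0.001 0.013 -0.001 -0.14 0.001
row 0.003 0.001 0.018 -0.001 -0.187 0.001
```

```bash
python3 -m pendant '0.004 0.001 0.014 0 -0.1 0;0.004 0.001 0.018 0 -0.18 0;0.004 0.001 0.018 0 -0.18 0;0.004 0.001 0.018 0 -0.18 0'|head -4
python3 - <<'E'
from h import *
st()
s=r.read_state(); g=s["ee_pos"]-Ro.from_quat(s["eef_rot"]).apply([r.grasp_offset,0,0]); print(g)
i,d=vision.camera("side"); cv2.imwrite("pics/g2.png",cv2.resize(i[230:400,200:400],(800,680))[:600])
E
```

```text
time: 11.7
ee_pos: [0.5286, 0.2146, 0.062]
eef_rot: [-0.329, -0.029, 0.94, -0.085]
ft_force: [0.4, -1.8, -6.7]
t 11.7 tcp [0.5286 0.2146 0.062 ] x [-0.769 -0.141 -0.624] y [ 0.179 -0.984  0.001] q [-0.18  1.1  -0.44  0.9   0.1   2.06 -1.95] F [ 0.4 -1.8 -6.7] w 0.0761
[0.54298521 0.21721725 0.07371196]
```

View pics/g2.png

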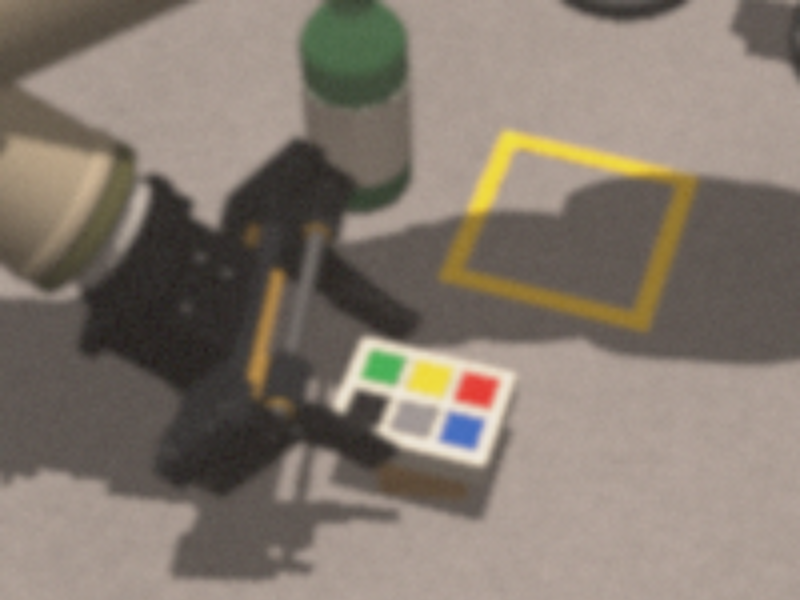

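```bash
python3 - <<'E'
from h import *
for t in(-52,-56):
  R=orient(np.radians(12),np.radians(t),-1); row([.5247,.2195,.06],R);row([.5247,.2195,.048],R)
E
```

```text
row 0.144 0.013 -0.022 0.001 -0.024 0.024
row 0.175 0.015 -0.058 0.001 -0.024 0.024
row 0.144 0.013 -0.016 0.002 -0.07 0.024
row 0.175 0.015 -0.053 0.002 -0.07 0.024
```

```bash
python3 -m pendant '0.175 0.015 -0.058 0 -0.02 0.024;0.175 0.015 -0.058 0 -0.02 0.024;0.175 0.015 -0.058 0 -0.02 0.024;0.175 0.015 -0.055 0 -0.04 0.024;0.175 0.015 -0.055 0 -0.05 0.024;0.175 0.015 -0.055 0 -0.05 0.024'|head -4
python3 - <<'E'
from h import *
st()
s=r.read_state(); g=s["ee_pos"]-Ro.from_quat(s["eef_rot"]).apply([r.grasp_offset,0,0]); print(g)
for t in(-54,-58):
  R=orient(np.radians(12),np.radians(t),-1); row([.5247,.2195,.048],R)
E
```

```text
time: 12.35
ee_pos: [0.5073, 0.2167, 0.0382]
eef_rot: [-0.301, -0.039, 0.947, -0.1]
ft_force: [-1.0, -18.0, -2.4]
t 12.35 tcp [0.5073 0.2167 0.0382] x [-0.798 -0.167 -0.579] y [ 0.213 -0.977 -0.013] q [-0.19  1.13 -0.44  0.93  0.1   2.05 -1.93] F [ -1.  -18.   -2.4] w 0.0765
[0.52218281 0.21985847 0.04905606]
row -0.005 0.004 -0.01 0.009 0.007 0.002
row -0.005 0.004 -0.005 0.009 -0.039 0.002
```

```bash
python3 - <<'E'
from h import *
i,d=vision.camera("side"); P=pts("side",d)
st()
A=np.load("pics/side0.npz"); P0=pts("side",A["d"])
for n,b in(("bottle",(270,305,225,285)),("jar",(228,266,385,432))):
    for Q in(P0,P):
        q=Q[b[2]:b[3],b[0]:b[1]].reshape(-1,3); q=q[(q[:,2]>.03)&(q[:,2]<.18)]; print(n,np.median(q,0).round(4),len(q))
cv2.imwrite("pics/g3.png",np.hstack([cv2.resize(i[290:370,240:340],(500,400),interpolation=2),cv2.resize(i[180:420,180:360],(300,400))]))
E
```

```text
t 12.4 tcp [0.5073 0.2167 0.0383] x [-0.798 -0.166 -0.579] y [ 0.213 -0.977 -0.013] q [-0.19  1.13 -0.44  0.94  0.1   2.05 -1.93] F [ -1.  -18.2  -3.3] w 0.0765
bottle [0.6116 0.0417 0.107 ] 1187
bottle [0.6089 0.044  0.1127] 1310
jar [0.5634 0.4278 0.0823] 1069
jar [0.5635 0.4278 0.0823] 1068
```

View pics/g3.png

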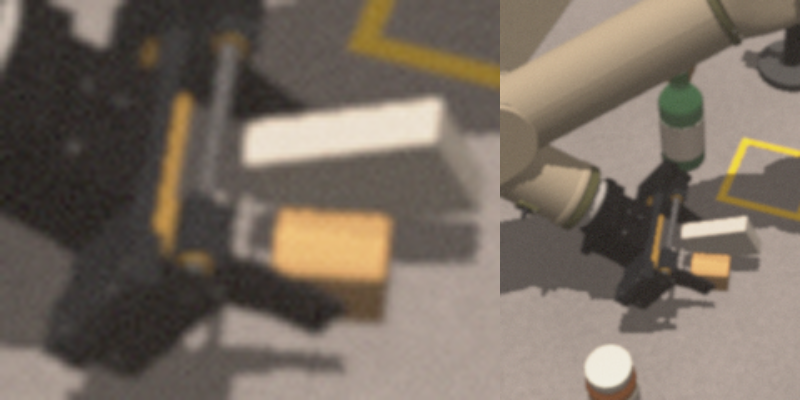

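The regrip went wrong: the plate has tipped up on its long edge between the rest and the far finger (left crop, white edge at (345,130), bare rest at (330,245)). It is nearly upright on a 90×22 edge, so a plain vertical grip across its 22 mm could carry it. The arm is also close to the bottle, so I ease the finger off, back out and look again.

```bash
python3 -m pendant '0 0.015 0 0 0 0;0 0.03 0 0 0 0;0 0.03 0 0 0 0;0 0.03 0 0 0 0' 1|head -4
python3 -m pendant '-0.15 0 0 0 0 0;-0.3 0 0 0 0 0;-0.45 0 0 0 0 0;-0.45 0 0.1 0 0.1 0;-0.45 0 0.2 0 0.2 0;-0.45 0 0.3 0 0.3 0;-0.45 0 0.3 0 0.3 0'|head -4
python3 - <<'E'
from h import *
st()
i,d=vision.camera("side"); P=pts("side",d)
b=(270,305,225,285); q=P[b[2]:b[3],b[0]:b[1]].reshape(-1,3); q=q[(q[:,2]>.03)&(q[:,2]<.18)]; print(np.median(q,0).round(4),len(q))
i1,d1=vision.camera("top"); np.savez("pics/s2.npz",i=i,d=d,i1=i1,d1=d1)
cv2.imwrite("pics/g4.png",np.hstack([cv2.resize(i[290:370,240:340],(500,400),interpolation=2),cv2.resize(i1[170:310,180:285],(300,400))]))
E
```

```text
time: 12.8
ee_pos: [0.5083, 0.2141, 0.0392]
eef_rot: [-0.303, -0.043, 0.947, -0.099]
ft_force: [-0.3, -0.0, 0.3]
time: 13.5
ee_pos: [0.5544, 0.2228, 0.1709]
eef_rot: [-0.51, -0.066, 0.853, -0.088]
ft_force: [-0.4, -0.3, 0.9]
t 13.5 tcp [0.5544 0.2228 0.1709] x [-0.464 -0.082 -0.882] y [ 0.217 -0.976 -0.023] q [-0.37  0.69 -0.05  1.13 -0.08  1.8  -1.76] F [-0.4 -0.3  0.9] w 0.087
[0.603  0.0396 0.1103] 877
```

View pics/g4.png

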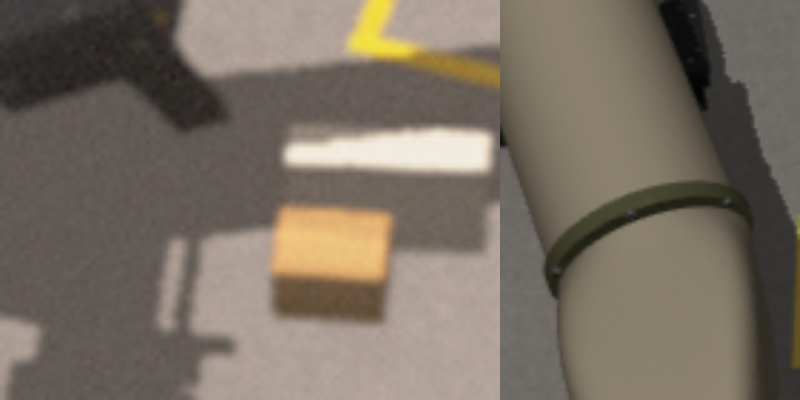

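The plate now stands on its 90×22 edge beside the rest (crop: top edge at (390,152)). I measure that edge from the side view, and check the bottle.

```bash
python3 -m pendant '-0.3 0 0.1 0 0.1 0;-0.4 0 0.1 0 0.2 0;-0.4 0 0.1 0 0.33 0;-0.4 0 0.1 0 0.33 0;-0.4 0 0.1 0 0.33 0'|head -2
python3 - <<'E'
from h import *
st()
i,d=vision.camera("side"); P=pts("side",d)
A=np.load("pics/side0.npz")
def bot(d):
    Q=pts("side",d)[215:290,268:310].reshape(-1,3); Q=Q[(Q[:,2]>.02)&(Q[:,2]<.19)]; return Q[:,0].min().round(4),Q[:,0].max().round(4),Q[:,1].max().round(4),len(Q)
print("bottle",bot(A["d"]),bot(d))
m=np.zeros((480,640),bool); m[305:345,285:345]=1
m&=(P[...,2]>.05)&(P[...,2]<.08)
c=np.argwhere(m)[:,::-1]; w=np.array([onplane("side",p,0.064)[:2] for p in c],np.float32)
print(len(c),np.median(P[m][:,2]),cv2.minAreaRect(w),cv2.minAreaRect(P[m][:,:2].astype(np.float32)))
# bright mask
g=i.min(2); m2=np.zeros_like(m); m2[305:335,285:345]=g[305:335,285:345]>130
n,l,sx,ce=cv2.connectedComponentsWithStats(m2.astype(np.uint8)); k=1+np.argmax(sx[1:,4]); c=np.argwhere(l==k)[:,::-1]
w=np.array([onplane("side",p,0.064)[:2] for p in c],np.float32); print("bright",len(c),cv2.minAreaRect(w))
mm=np.zeros((480,640),bool); mm[300:360,285:345]=1; mm&=(P[...,2]>.005)
for k in range(292,342,8): print(k,[(v,P[v,k].round(3)) for v in range(312,345,6)])
E
```

```text
time: 14.1
ee_pos: [0.581, 0.2251, 0.265]
t 14.1 tcp [0.581  0.2251 0.265 ] x [-0.01   0.019 -1.   ] y [ 0.214 -0.977 -0.021] q [-0.39  0.31 -0.05  1.4  -0.    1.43 -1.79] F [ 0.7 -0.1  1. ] w 0.087
bottle (np.float64(0.5867), np.float64(0.7362), np.float64(0.0559), 1407) (np.float64(0.5866), np.float64(0.7078), np.float64(0.0553), 1099)
464 0.06228510941135289 ((0.496233731508255, 0.18928024172782898), (0.08849146962165833, 0.032471634447574615), 15.370193481445312) ((0.49751633405685425, 0.1842344105243683), (0.08917276561260223, 0.026541417464613914), 14.145976066589355)
bright 80 ((0.4733837842941284, 0.18386158347129822), (0.04172426462173462, 0.013577017933130264), 16.5168514251709)
292 [(312, array([ 0.575,  0.134, -0.001])), (318, array([ 0.57 ,  0.149, -0.003])), (324, array([0.563, 0.169, 0.001])), (330, array([ 0.558,  0.184, -0.   ])), (336, array([ 0.553,  0.198, -0.002])), (342, array([ 0.548,  0.213, -0.004]))]
300 [(312, array([ 0.557,  0.129, -0.   ])), (318, array([0.534, 0.193, 0.065])), (324, array([0.532, 0.2  , 0.053])), (330, array([0.532, 0.202, 0.034])), (336
[... 525 characters left out ...]
24 [(312, array([ 0.502,  0.113, -0.   ])), (318, array([0.484, 0.176, 0.063])), (324, array([0.48, 0.19, 0.06])), (330, array([0.48 , 0.19 , 0.038])), (336, array([0.48 , 0.189, 0.014])), (342, array([0.478, 0.195, 0.   ]))]
332 [(312, array([ 0.484,  0.106, -0.002])), (318, array([0.467, 0.172, 0.064])), (324, array([0.463, 0.185, 0.061])), (330, array([0.462, 0.186, 0.041])), (336, array([0.462, 0.187, 0.019])), (342, array([ 0.461,  0.188, -0.002]))]
340 [(312, array([ 0.466,  0.099, -0.003])), (318, array([ 0.461,  0.119, -0.   ])), (324, array([ 0.456,  0.135, -0.001])), (330, array([ 0.452,  0.151, -0.002])), (336, array([ 0.448,  0.166, -0.004])), (342, array([0.443, 0.185, 0.001]))]
```

The bottle and jar have not moved. The plate's centre is at about (0.4975, 0.183), yaw 13.5°, faces vertical. I grip it from straight above, keeping the tips above the rest.

```bash
python3 - <<'E'
from h import *
R=orient(np.radians(13.5),0,-1); row([.4975,.183,.12],R,False); row([.4975,.183,.041],R,False)
E
```

```text
row 0.578 0.104 0.358 -0.013 0.006 0.014
row 0.894 0.11 0.355 -0.013 0.006 0.014
```

```bash
python3 -m pendant '0.58 0.104 0.358 -0.013 0.006 0.014;0.58 0.104 0.358 -0.013 0.006 0.014;0.58 0.104 0.358 -0.013 0.006 0.014;0.58 0.104 0.358 -0.013 0.006 0.014;0.7 0.11 0.355 -0.013 0.006 0.014;0.89 0.11 0.355 -0.013 0.006 0.014;0.89 0.11 0.355 -0.013 0.006 0.014;0.89 0.11 0.355 -0.013 0.006 0.014' 0.3|head -4
python3 - <<'E'
from h import *
st()
i,d=vision.camera("side"); cv2.imwrite("pics/g5.png",cv2.resize(i[260:370,230:370],(764,600),interpolation=2))
E
```

```text
time: 14.95
ee_pos: [0.4983, 0.183, 0.0402]
eef_rot: [-0.702, -0.082, 0.703, -0.083]
ft_force: [0.1, -0.8, -0.4]
t 14.95 tcp [0.4983 0.183  0.0402] x [-0.002 -0.002 -1.   ] y [ 0.232 -0.973  0.001] q [-0.38  0.31 -0.07  1.9   0.03  0.93 -1.8 ] F [ 0.1 -0.8 -0.4] w 0.0569
```

View pics/g5.png

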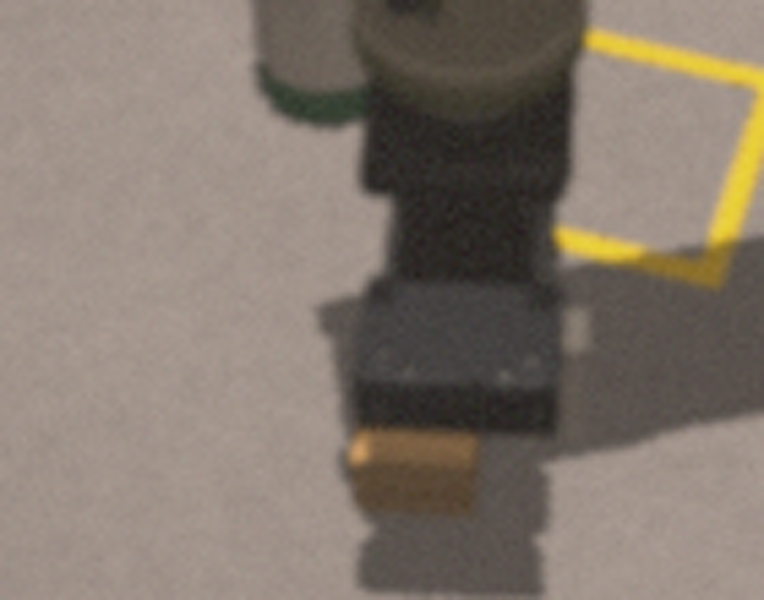

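The gripper is over the plate, whose end shows at (578,330), and there is no contact force. I close and lift.

```bash
python3 -m pendant '0 0 0 0 0 0;0 0 0 0 0 0;0 0 0 0 0 0;0 0 0 0 0 0;0 0 0 0 0 0;0 0 0 0 0 0;0 0 0 0 0 0;0 0 0 0 0 0' -1 30|tail -2
python3 -m pendant '-0.15 0 0 0 0 0;-0.24 0 0 0 0 0;-0.24 0 0 0 0 0;-0.24 0 0 0 0 0'|tail -2
python3 - <<'E'
from h import *
st()
R=orient(np.radians(13.5),0,-1); s=r.read_state(); row([.479,.02,s["ee_pos"][2]],R,False); row([.479,.02,.041],R,False)
E
```

```text
ft_force: [-0.2, 0.2, 2.4]
width: 0.0216
ft_force: [-0.9, -0.5, -1.5]
width: 0.0221
t 16.2 tcp [0.4982 0.1831 0.1022] x [ 0.004  0.    -1.   ] y [ 0.233 -0.972  0.001] q [-0.38  0.23 -0.07  1.86  0.02  1.05 -1.79] F [-0.9 -0.5 -1.5] w 0.0221
row -0.001 0.617 0.227 -0.0 -0.003 -0.0
row 0.244 0.617 0.228 -0.0 -0.003 -0.0
```

```bash
python3 -m pendant '0 0.2 0.08 0 0 0;0 0.4 0.15 0 0 0;0 0.617 0.227 0 0 0;0 0.617 0.227 0 0 0;0 0.617 0.227 0 0 0;0.1 0.617 0.228 0 0 0;0.2 0.617 0.228 0 0 0;0.2 0.617 0.228 0 0 0'|head -2
python3 - <<'E'
from h import *
st()
i,d=vision.camera("side"); P=pts("side",d)
m=np.zeros((480,640),bool); m[250:330,290:400]=1; g=i.min(2)
cv2.imwrite("pics/g6.png",cv2.resize(i[220:340,270:420],(750,600),interpolation=2))
R=orient(np.radians(13.5),0,-1); row([.479,.02,.0405],R,False)
E
```

```text
time: 17.0
ee_pos: [0.4761, 0.0209, 0.0487]
t 17.0 tcp [0.4761 0.0209 0.0487] x [-0.003 -0.    -1.   ] y [ 0.235 -0.972 -0.   ] q [-0.17  0.19  0.04  2.03 -0.01  0.92 -1.47] F [-0.9 -0.9 -1.4] w 0.0217
row 0.04 0.005 -0.006 0.001 0.0 0.0
```

View pics/g6.png

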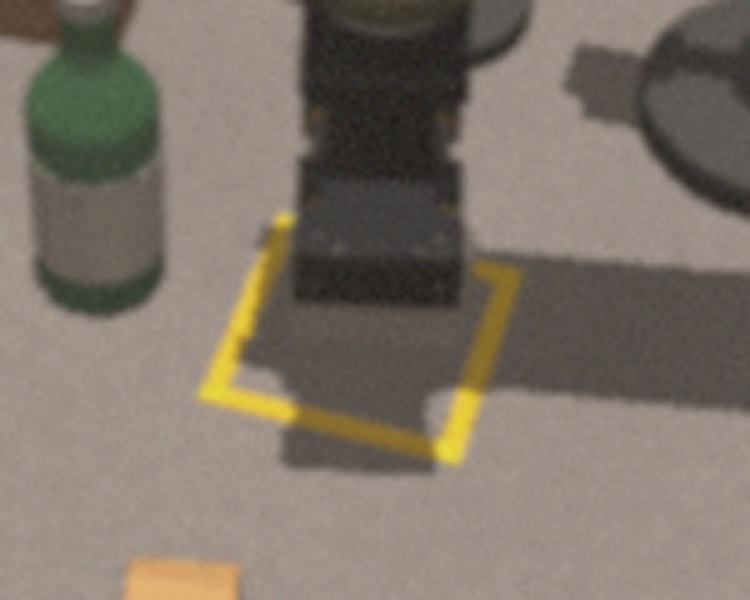

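The gripper is over the taped square with the plate faintly visible below it at (380,325), level and just above the bench. I lower it, release gently and lift off.

```bash
python3 -m pendant '0.02 0.005 -0.006 0 0 0;0.03 0.005 -0.006 0 0 0;0.034 0.005 -0.006 0 0 0;0.034 0.005 -0.006 0 0 0;0.034 0.005 -0.006 0 0 0'
python3 -m pendant '0 0 0 0 0 0;0 0 0 0 0 0;0 0 0 0 0 0;0 0 0 0 0 0;0 0 0 0 0 0' 0.2|tail -2
python3 -m pendant '-0.06 0 0 0 0 0;-0.2 0 0 0 0 0;-0.4 0 0 0 0 0;-0.6 0 0 0 0 0;-0.8 0 0 0 0 0;-1 0 0 0 0 0;-1 0 0 0 0 0'|head -2
python3 - <<'E'
from h import *
st()
i,d=vision.camera("side"); P=pts("side",d)
m=np.zeros((480,640),bool); m[255:305,310:375]=1; m&=(P[...,2]>.05)&(P[...,2]<.08)
print(m.sum(),np.median(P[m][:,2]),cv2.minAreaRect(P[m][:,:2].astype(np.float32)))
for k in (325,335,345,355,362): print(k,[P[v,k].round(3) for v in range(268,300,5)])
R=orient(0,0,-1); row([.508,-.228,.33],R,False)
cv2.imwrite("pics/g7.png",cv2.resize(i[120:340,250:450],(545,600),interpolation=2))
E
```

```text
time: 17.55
ee_pos: [0.481, 0.0191, 0.0442]
eef_rot: [0.704, 0.083, -0.701, 0.083]
ft_force: [-0.3, -1.2, -2.2]
width: 0.0215
ft_force: [0.2, 0.3, -0.4]
width: 0.0497
time: 18.75
ee_pos: [0.4823, 0.0193, 0.301]
t 18.75 tcp [0.4823 0.0193 0.301 ] x [ 0.015  0.002 -1.   ] y [ 0.233 -0.973  0.001] q [-0.18 -0.03  0.05  1.71  0.    1.45 -1.47] F [ 1.1 -0.6 -0.2] w 0.0521
374 0.06203314621104802 ((0.48003846406936646, 0.020730450749397278), (0.08965776115655899, 0.027425110340118408), 13.748732566833496)
325 [array([ 0.54 , -0.024,  0.001]), array([0.521, 0.04 , 0.056]), array([0.522, 0.036, 0.032]), array([0.521, 0.04 , 0.019]), array([ 0.521,  0.04 , -0.   ]), array([ 0.518,  0.05 , -0.007]), array([ 0.513,  0.068, -0.003])]
335 [array([0.501, 0.022, 0.06 ]), array([0.497, 0.037, 0.059]), array([0.497, 0.037, 0.042]), array([0.497, 0.036, 0.022]), array([0.497, 0.035, 0.002]), array([ 0.493,  0.048, -0.   ]), array([ 0.489,  0.062, -0.003])]
345 [array([0.478, 0.016, 0.062]), array([0.475, 0.027, 0.056]), array([0.474, 0.028, 0.039]), array([0.473, 0.029, 0.022]), array([0.472, 0.029, 0.004]), array([0.468, 0.044, 0.003]), array([0.465, 0.057, 0.   ])]
355 [array([0.455, 0.008, 0.061]), array([0.451, 0.023, 0.059]), array([0.45 , 0.022, 0.041]), array([0.45 , 0.017, 0.017]), array([0.449, 0.02 , 0.002]), array([0.445, 0.035, 0.001]), array([ 0.442,  0.049, -0.001])]
362 [array([0.439, 0.002, 0.06 ]), array([0.435, 0.018, 0.059]), array([ 0.44 , -0.019,  0.   ]), array([ 0.437, -0.006, -0.003]), array([ 0.433,  0.011, -0.003]), array([0.429, 0.03 , 0.001]), array([ 0.425,  0.044, -0.001])]
row -0.131 0.987 0.125 0.157 -0.007 0.0
```

View pics/g7.png

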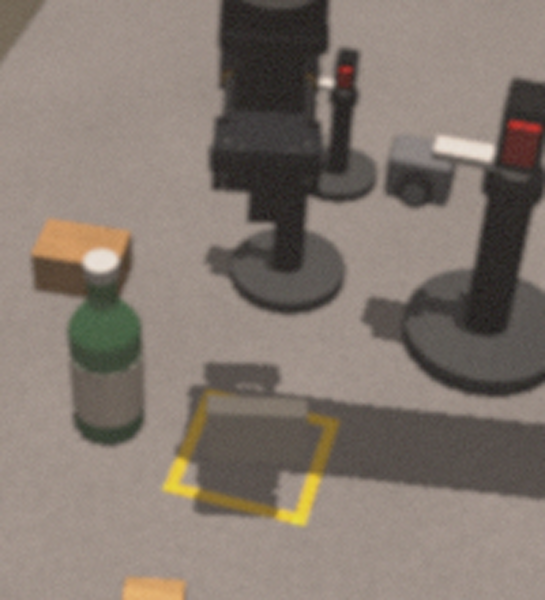

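The plate stands alone in the square: top edge at crop (258,405), centre at (0.480, 0.021) against the square's (0.4795, 0.020), faces vertical. Next is the mast.

```bash
python3 -m pendant '-0.13 0.2 0.03 0.05 0 0;-0.13 0.4 0.06 0.1 0 0;-0.13 0.6 0.1 0.16 0 0;-0.13 0.8 0.12 0.17 0 0;-0.13 0.99 0.13 0.175 -0.007 0;-0.13 0.99 0.13 0.175 -0.007 0;-0.13 0.99 0.13 0.175 -0.007 0' 1|head -2
python3 - <<'E'
from h import *
st()
R=orient(np.radians(-1.7),0,-1); row([.508,-.2285,.171],R,False)
A=np.load("pics/side0.npz")
i,d=vision.camera("side"); P=pts("side",d); hs=cv2.cvtColor(i,cv2.COLOR_BGR2HSV)
m=((hs[...,0]<8)|(hs[...,0]>172))&(hs[...,1]>130)&(hs[...,2]>60)
m[:,:335]=0;m[:,370:]=0;m[:145]=0;m[190:]=0
print("red",m.sum(),np.median(P[m],0),np.argwhere(m).mean(0) if m.any() else 0)
E
```

```text
time: 19.5
ee_pos: [0.5051, -0.2308, 0.3246]
t 19.5 tcp [ 0.5051 -0.2308  0.3246] x [-0.009 -0.    -1.   ] y [-0.031 -1.     0.001] q [ 0.08  0.14  0.31  1.49 -0.04  1.52 -1.22] F [ 0.3  0.7 -0.2] w 0.0864
row 0.614 -0.01 -0.017 -0.001 0.006 -0.0
red 37 [ 0.50898747 -0.20342663  0.1957196 ] [169.35135135 356.43243243]
```

```bash
python3 -m pendant '0.1 -0.01 -0.014 0 0.006 0;0.25 -0.01 -0.014 0 0.006 0;0.4 -0.01 -0.014 0 0.006 0;0.5 -0.01 -0.014 0 0.006 0;0.6 -0.01 -0.014 0 0.006 0;0.61 -0.01 -0.014 0 0.006 0;0.61 -0.01 -0.014 0 0.006 0'
python3 -m pendant '0 0 0 0 0 0;0 0 0 0 0 0;0 0 0 0 0 0;0 0 0 0 0 0;0 0 0 0 0 0;0 0 0 0 0 0;0 0 0 0 0 0;0 0 0 0 0 0' -1 30
python3 - <<'E'
from h import *
st()
E
```

```text
time: 20.25
ee_pos: [0.5084, -0.2254, 0.1739]
eef_rot: [0.708, -0.009, -0.706, -0.009]
ft_force: [0.1, 0.2, 1.1]
width: 0.087
time: 21.05
ee_pos: [0.5084, -0.227, 0.1738]
eef_rot: [0.708, -0.01, -0.706, -0.01]
ft_force: [1.4, 0.1, 0.5]
width: 0.0361
t 21.05 tcp [ 0.5084 -0.227   0.1738] x [ 0.003 -0.001 -1.   ] y [-0.028 -1.     0.001] q [ 0.08  0.21  0.29  1.73 -0.06  1.21 -1.21] F [1.4 0.1 0.5] w 0.0361
```

Width is 36.1 mm, so the button is flush, with next to no side force. I lift in steps.

```bash
python3 -m pendant '-0.05 0 0 0 0 0;-0.12 0 0 0 0 0;-0.2 0 0 0 0 0;-0.28 0 0 0 0 0;-0.35 0 0 0 0 0;-0.41 0 0 0 0 0;-0.44 0 0 0 0 0;-0.44 0 0 0 0 0'
python3 - <<'E'
from h import *
st()
E
```

```text
time: 21.85
ee_pos: [0.5083, -0.227, 0.2844]
eef_rot: [0.708, -0.01, -0.706, -0.009]
ft_force: [3.4, -0.1, -3.3]
width: 0.0359
t 21.85 tcp [ 0.5083 -0.227   0.2844] x [ 0.004 -0.001 -1.   ] y [-0.028 -1.     0.001] q [ 0.07  0.15  0.3   1.57 -0.04  1.43 -1.22] F [ 3.4 -0.1 -3.3] w 0.0359
```

```bash
python3 -m pendant '-0.015 0 0 0 0 0;-0.03 0 0 0 0 0;-0.03 0 0 0 0 0;-0.03 0 0 0 0 0' | sed -n '2p;4,5p'
python3 -m pendant '-0.006 0 0 0 0 0;-0.006 0 0 0 0 0;-0.006 0 0 0 0 0' | sed -n '2p;4,5p'
python3 - <<'E'
from h import *
i,d=vision.camera("side");P=pts("side",d);A=np.load("pics/side0.npz");P0=pts("side",A["d"])
# camera box rise
for n,Q,b in(("cam0",P0,(328,342,168,184)),):
    print(n,np.median(Q[b[2]:b[3],b[0]:b[1]].reshape(-1,3),0).round(3))
cv2.imwrite("pics/g8.png",cv2.resize(i[60:330,250:450],(444,600),interpolation=2))
m=np.zeros((480,640),bool); m[255:305,310:375]=1; m&=(P[...,2]>.05)&(P[...,2]<.08)
print(m.sum(),np.median(P[m][:,2]),cv2.minAreaRect(P[m][:,:2].astype(np.float32)))
E
```

```text
ee_pos: [0.5083, -0.2269, 0.2908]
ft_force: [5.0, -1.7, -2.0]
width: 0.036
ee_pos: [0.5083, -0.227, 0.2923]
ft_force: [5.3, -1.2, -2.4]
width: 0.0361
cam0 [ 0.571 -0.215  0.153]
374 0.061951696937917716 ((0.4802669882774353, 0.02021912671625614), (0.08982767164707184, 0.027954114601016045), 15.904417991638184)
```

View pics/g8.png

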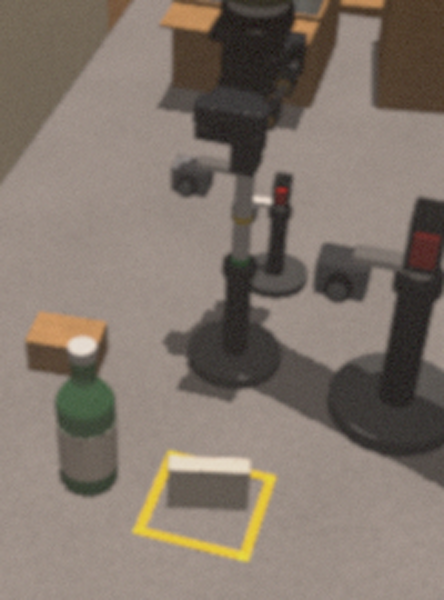

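The stick is out with the green band clear of the collar at crop (240,262) and the yellow band above it, and the plate is still standing. I check the camera's height once, then hand in.

```bash
python3 - <<'E'
from h import *
from bench import close_job
i,d=vision.camera("side");P=pts("side",d);P0=pts("side",np.load("pics/side0.npz")["d"])
def box(Q,z0,z1):
    q=Q.reshape(-1,3); q=q[(abs(q[:,0]-.571)<.02)&(q[:,1]>-.25)&(q[:,1]<-.18)&(q[:,2]>z0)&(q[:,2]<z1)]; return len(q),np.percentile(q[:,2],[5,50,95]).round(4)
print(box(P0,.1,.2),box(P,.2,.33)); st()
a,b=box(P0,.1,.2)[1],box(P,.2,.33)[1]
if np.median(b-a)>.114: print(close_job())
E
```

```text
(255, array([0.1318, 0.1523, 0.1642])) (289, array([0.2488, 0.2695, 0.2826]))
t 22.65 tcp [ 0.5083 -0.227   0.2923] x [ 0.003 -0.001 -1.   ] y [-0.027 -1.     0.001] q [ 0.07  0.15  0.3   1.55 -0.04  1.45 -1.22] F [ 5.2 -3.  -2.7] w 0.0358
the job is handed in; nothing more can be done
None
```

I handed the job in at 22.65 s. The plate stands in the square, and the gripper holds the stick fully out with the button squeezed in. There was no verdict from the system.

- **Plate:** It stands on a 90 × 22 edge, released. Its centre measured (0.480, 0.020) against the square's (0.4795, 0.020). The faces looked vertical and it had not moved when I rechecked after lifting the stick.
- **Stick:** The tool rose 118.5 mm from the grip height and the camera rose 117 mm, and the green band is clear of the collar. Finger width was 35.8–36.1 mm, so the button is flush, at 30 N grip.
- **What went wrong:** My first approach, tilting the plate in the grip, ran into joint limits. When I tried to regrip it on the rest, the plate slipped off and was wedged against the rest with about 18 N sideways force. It stayed on its long edge, so I took it from above and carried it to the square.
- **Bystanders:** The bottle and jar measured unmoved after the regrip incident. I did not measure the jar again after that. The last picture shows the bottle and carton standing, but I never measured the carton a second time.

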